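Load the sample carousel of an imaging reader

ROBOT

A 6-joint arm with a two-finger parallel gripper is mounted at the origin on the work surface. World frame = base frame: x ahead of the robot, y to its left, z up, the work surface at z = 0. Lengths are in mm, angles in rad, forces in N, time in s.
With the tool pointing down it reaches from about 275 to 875 mm from the base axis. Payload 12.5 kg.
Tool frame: the origin (TCP) lies midway between the tips of the shut fingers; the grasp point (between the pads) lies 19 mm behind it (r.tcp_to_grasp is the distance from the TCP to the grasp point, in mm); z points along the fingers, y is the line along which they close (so a half turn about z gives the same grasp; the last joint's range is limited). The gripper opens to 85 mm and grips with 20 to 120 N. Pads are 22 mm wide; open, the fingers measure 114 mm over their backs; the gripper's body (76 mm by 85 mm) begins 54 mm behind the grasp point. The pads swing forward as they close: fully open they stand 13 mm farther back than shut.
Start: joints at [1.201, 0.351, 1.652, -0, 1.139, -0.085], TCP at [154.499, 527.839, 231.29] pointing down, gripper open.
Joint ranges: [-2.75, 2.75], [-0.79, 2.1], [0.01, 2.65], [-1.57, 4.71], [0.07, 3.14], [-2.87, 2.87]. Speed limits (rad/s): [2.22, 2.22, 2.79, 3.14, 3.14, 3.14].

INTERFACE

Orientations are given as a unit quaternion [x, y, z, w].
In Python, from workcell import r gives the robot as it stands.
- The arm moves only by the tool shift_gripper, called after "Emit:" as a command line: name --argument value ..., lists and objects as JSON in quotes. Schema: {"type":"object","properties":{"ticks":{"type":"object","properties":{"steps":{"type":"array","items":{"type":"array","items":{"type":"number"},"minItems":5,"maxItems":5},"minItems":1,"maxItems":5}},"additionalProperties":false,"required":["steps"]},"clamp_n":{"type":"number"},"only":{"type":"string"},"quiet":{"type":"boolean"},"lines":{"type":"string"}},"required":["ticks"],"additionalProperties":false}. ticks is an object whose key "steps" holds a list of rows, 1 to 5 of them, each of 5 numbers: the finger opening in mm, then dx, dy, dz in mm, then a turn about the tool's z in rad; each row shifts and turns the commanded pose from where the row before left it, along the tool's axes as they then stand; what a row does not reach is not made up. A row lasts 1/10 s, in which the tool goes at most 50 mm and 0.15 rad, less where a joint would pass 70% of its speed; a pose out of reach is approached as far as the arm can. The fingers move at their own pace and stop on an object; clamp_n is the grip in N (left out, the last holds). Time passes only in rows, so rows that do not move let the fingers close. The tool returns the time, the measured TCP pose, the force, the opening and the grip force at its end. only (a regular expression) keeps the lines of the reply that match it, lines (a string "A,B") keeps lines A to B, and quiet returns only ok. Input that does not fit is refused with a message, and nothing moves.
- r.get_state(): the state, without advancing time (a new reading comes with each control period).
- r.grab_frame(name): name is "scene" or "side" or "wrist"; returns the picture (384x512x3 uint8, red, green, blue); there is no depth.
- r.get_calibration(name): a dict with "fx", "fy", "cx", "cy" (pixels), "dist" ([k1, k2, p1, p2, k3] as OpenCV has them; the pictures are not rectified), "position" and "attitude" of the camera in the world; the wrist camera has in their place "mount" (4x4, takes a point from camera to tool coordinates, whose origin is the TCP and whose axes are the flange's). Camera axes: x right, y up, looking along -z (the intrinsics and any distortion apply to the point x, -y, -z); pixel columns grow to the right and rows downward; lengths in mm; the calibration is good to about 2 mm. A picture is of the moment at which its call begins: read the wrist's pose just before it. get_calibration takes no time and is no camera call.
- r.finish_job(): hands the job in; it is judged then, once.
The state is a dict: "t": time; "joint_positions": joint angles; "qvel": joint speeds; "joint_torque": joint torques, N m; "ee_pos": TCP position; "eef_rot": TCP orientation; "force": force on the tool from outside, world axes, zero at the start; "ft_torque": the same for the moment, N m; "opening": finger opening in mm; "finger_force": force on a finger pad.
Only numpy, scipy, OpenCV 4.12 (cv2) and the standard library are available. Lean on these libraries where they do the work, as an engineer would, in place of code of your own. Each camera call takes 0.05 s, during which the arm holds its last target. There are 200 camera calls.

TASK

Turn the sample carousel by its knob until its widest pocket stands at the loading point, in line with the black arrow on the reader's base. Then take the widest of the three red-capped jars, set it down upright on the floor of that pocket without dropping it, and let go, leaving the pocket at the loading point.

Things in the scene. Friction and masses are not known exactly. Their poses are not given: they have to be found in the camera images.
- wide_jar: The widest of three white screw-cap jars with red caps standing on the bench: 44 mm in diameter, 70 mm tall, about 110 g. Origin: centre of its underside; z up to the cap. The two bystander jars look alike but are 32 mm wide, 60 mm tall and 23 mm wide, 55 mm tall; the three swap places, centres at least 80 mm apart.
- knob (a point): Centre of the black knob on the carousel's axis, 118 mm over the bench: an upright bar 50 mm long (x), 16 mm thick (y), 32 mm tall (z) on a 20 mm stem. It turns with the carousel (disc 228 mm wide, top 42 mm over the bench), z up, wide pocket towards -x. Light friction (0.12 N m): stays where left. At the start it needs 0.5 to 1.35 rad clockwise seen from above.
- wide_pocket (a point): Centre of the inner floor of the widest of three round grey pockets on the disc, 45 mm over the bench, 75 mm from the knob's axis; z up. 58 mm wide inside at the floor (7 mm free all round the wide jar), wall 3 mm, flared rim 70 mm over the bench and 72 mm across. The others, 120 degrees either side, are 38 and 27 mm wide inside: too small for the wide jar.
- loading_point (a point): Loading point, where the wide pocket's centre must come: fixed to the reader's base, 75 mm from the knob's axis, 45 mm over the bench, on the side where the round base (260 mm wide, 30 mm high) has a tongue, ending 175 mm from the axis, with a raised black arrow pointing inward. Across the axis from it is a grey housing 42 mm high. z up, -x outward along the tongue.

How it is judged:
By the outcome, as a careful person would: the job done as asked, in the order asked, and still so for the second after the job is handed in, with the robot touching nothing.
It also fails if it takes over 50 s, if anything falls off the work surface, if the arm or the gripper's body presses on something with over 40 N, if the wrist force passes 120 N, or if a joint passes its speed limit or range.

## Working session

There is one attempt and no reset: what is moved stays moved. The work goes in short steps, Python scripts to look and compute and a tool call to move; the robot and the scene stay as the last step left them, time stands still between calls to the robot, and variables do not carry over. Pictures are saved under pics/ and viewed, at most 10 in all, crops included, and the job is handed in when it is done.

```bash
ls; mkdir -p pics
```

Run:
```python
from workcell import r
import cv2
s=r.get_state();print({k:s[k] for k in('t','ee_pos','eef_rot','opening')})
a=[r.grab_frame(n) for n in("scene","side")]
for n,i in zip(("scene","side"),a): cv2.imwrite(f"pics/{n}0.png",i[:,:,::-1])
for n in("scene","side","wrist"): print(n,r.get_calibration(n))
```

```text
pics
workcell.py
{'t': 0.0, 'ee_pos': array([154.39847252, 527.54657385, 230.74927923]), 'eef_rot': array([ 1.41927324e-01,  9.89876907e-01, -5.69177510e-04, -1.37397602e-04]), 'opening': 85.68936391657483}
scene {'fx': 377.4735845018273, 'fy': 377.4735845018273, 'cx': 254.52495840314398, 'cy': 187.79186830037764, 'dist': array([-0.09901736,  0.        ,  0.        ,  0.        ,  0.        ]), 'position': array([984.45547889,   9.38193542, 766.68506541]), 'attitude': array([0.22909418, 0.19327738, 0.63450671, 0.71243312])}
side {'fx': 378.2281512393766, 'fy': 378.2281512393766, 'cx': 249.03813053059642, 'cy': 196.94100399634968, 'dist': array([-0.05373678,  0.        ,  0.        ,  0.        ,  0.        ]), 'position': array([476.84288037, 581.48403557, 713.42229167]), 'attitude': array([-0.01920149,  0.34402358,  0.93700707, -0.05741806])}
wrist {'fx': 288.8783787040748, 'fy': 288.8783787040748, 'cx': 254.01561772210445, 'cy': 192.57676952300014, 'dist': array([-0.02149957,  0.        ,  0.        ,  0.        ,  0.        ]), 'mount': array([[ 1.31425599e-04,  9.51362041e-01,  3.08075073e-01,
         7.90724847e+01],
       [ 9.99998831e-01,  3.44341351e-04, -1.48995741e-03,
         9.85304863e-01],
       [-1.52357190e-03,  3.08074908e-01, -9.51360883e-01,
        -1.41574201e+02],
       [ 0.00000000e+00,  0.00000000e+00,  0.00000000e+00,
         1.00000000e+00]])}
```

View pics/scene0.png

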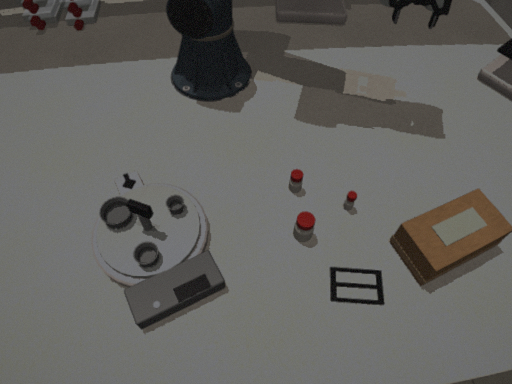

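View pics/side0.png

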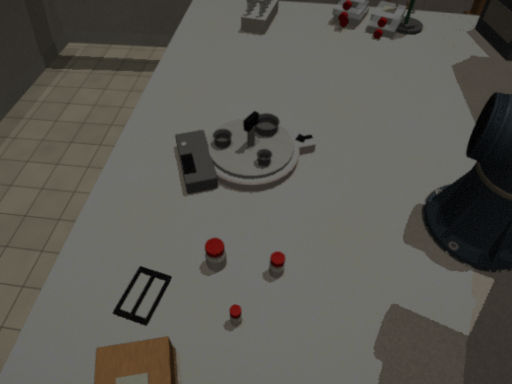

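The scene view shows the carousel at about (150,228), with its knob at (140,209), the wide pocket at (116,213) and the arrow at (129,182). The wide jar is at (305,222), the others at (297,178) and (351,200). In the side view, the knob is at (251,122), the wide pocket (266,126), the arrow (303,138) and the wide jar (215,250).

Create h.py:
```python
import numpy as np, cv2
from workcell import r
from scipy.spatial.transform import Rotation as R
def ray(n,uv,st=None):
    c=r.get_calibration(n); K=np.array([[c['fx'],0,c['cx']],[0,c['fy'],c['cy']],[0,0,1]])
    p=cv2.undistortPoints(np.array([[uv]],float),K,c['dist'])[0,0]
    d=np.array([p[0],-p[1],-1.])
    if n=='wrist':
        T=R.from_quat(st['eef_rot']); m=c['mount']
        return T.apply(m[:3,3])+st['ee_pos'], T.apply(m[:3,:3]@d)
    return np.array(c['position']), R.from_quat(c['attitude']).apply(d)
def plane(n,uv,z,st=None):
    o,d=ray(n,uv,st); return o+d*(z-o[2])/d[2]
def tri(rays):
    A=0;b=0
    for o,d in rays:
        d=d/np.linalg.norm(d);P=np.eye(3)-np.outer(d,d);A=A+P;b=b+P@o
    x=np.linalg.solve(A,b); return x,[np.linalg.norm(np.cross(x-o,d/np.linalg.norm(d))) for o,d in rays]
def blobs(mask,amin=15):
    n,l,s,c=cv2.connectedComponentsWithStats(mask.astype(np.uint8))
    return [(c[i].round(1),s[i].tolist()) for i in range(1,n) if s[i,4]>=amin]
```

Run:
```python
from h import *
ims={n:cv2.imread(f"pics/{n}0.png") for n in("scene","side")}
for n,im in ims.items():
    b,g,rr=[im[:,:,i].astype(int) for i in range(3)]
    print(n,'red',[x for x in blobs((rr>90)&(rr>2.2*g))])
    print('dark',[x for x in blobs(im.max(2)<38) if x[1][4]<1500])
tiles=[cv2.resize(ims['scene'][165:285,85:215],None,fx=4,fy=4,interpolation=3)[:, :400],cv2.resize(ims['side'][100:190,195:325],None,fx=4,fy=4,interpolation=3)[:, 0:]]
cv2.imwrite('pics/c1.png',cv2.resize(ims['scene'][165:285,85:215],(650,600),interpolation=3))
cv2.imwrite('pics/c2.png',cv2.resize(ims['side'][100:200,200:330],(780,600),interpolation=3))
```

```text
scene red [(array([296.6, 173.9]), [291, 170, 12, 9, 81]), (array([352. , 194.5]), [348, 191, 9, 7, 45]), (array([305.5, 219.1]), [297, 212, 18, 15, 205])]
dark [(array([421.2,   7.6]), [389, 0, 63, 28, 597]), (array([506.5,  49.1]), [498, 39, 14, 21, 163]), (array([128.2, 181.9]), [123, 174, 12, 14, 88]), (array([173.8, 202.2]), [168, 199, 13, 9, 52]), (array([128.8, 211.3]), [101, 200, 52, 29, 538]), (array([177.3, 210.9]), [170, 206, 14, 8, 46]), (array([142.7, 250.9]), [136, 246, 19, 14, 85]), (array([151.3, 262.7]), [141, 255, 18, 12, 53]), (array([356.2, 286.1]), [331, 268, 53, 36, 682]), (array([191.8, 287.6]), [174, 275, 36, 27, 446]), (array([181.2, 305.6]), [138, 282, 87, 46, 478])]
side red [(array([214. , 245.4]), [205, 238, 19, 16, 220]), (array([277.5, 257.2]), [271, 252, 14, 12, 122]), (array([234.9, 309.6]), [230, 305, 11, 10, 88])]
dark [(array([407.3,  22. ]), [396, 0, 25, 34, 244]), (array([475.3,   6.1]), [470, 0, 12, 14, 100]), (array([258.8, 125.2]), [244, 112, 34, 34, 520]), (array([222.4, 139.2]), [215, 131, 15, 17, 179]), (array([302.9, 137.5]), [296, 135, 16, 7, 62]), (array([264. , 158.5]), [258, 151, 13, 15, 132]), (array([187.6, 163.6]), [180, 153, 16, 22, 243]), (array([201.4, 185.5]), [186, 178, 32, 15, 298]), (array([142. , 295.8]), [114, 267, 57, 58, 820])]
```

View pics/c1.png

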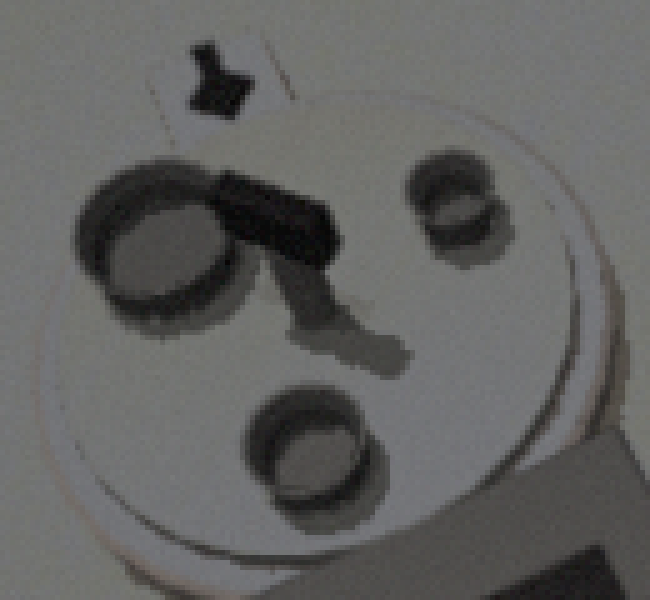

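View pics/c2.png

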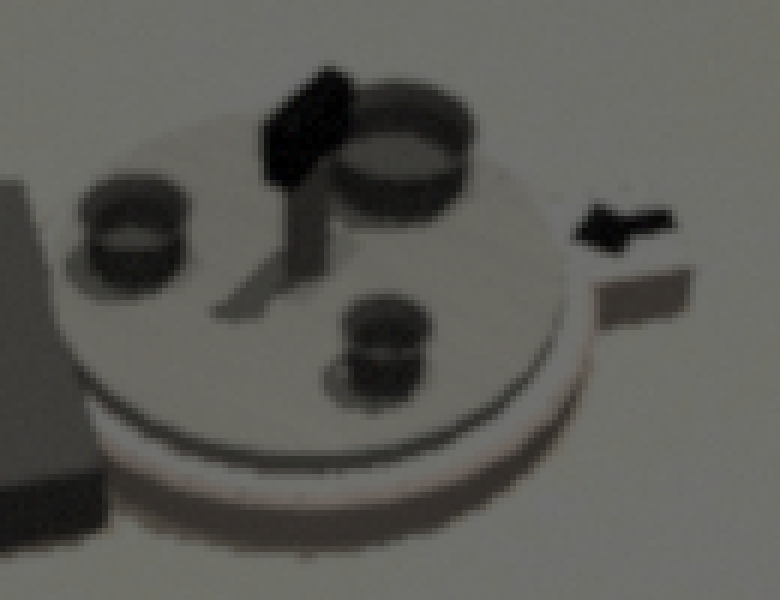

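The crops show the knob bar centred at scene (141,208.6) and side (251.3,121.3). The wide pocket's rim is centred near scene (117,212) and side (267.5,121). The arrow is clear in both views.

Run:
```python
from h import *
np.set_printoptions(precision=1,suppress=True)
def two(n,a,b): x,e=tri([ray('scene',a),ray('side',b)]); print(n,x,np.array(e)); return x
k=two('knob',(140.8,208.6),(251.3,121.3))
a=two('arrow',(128.2,181.9),(302.9,137.5))
p=two('pocket',(117,212),(267.5,121))
for n,s,t in(('wide',(305.5,219.1),(214,245.4)),('mid',(296.6,173.9),(277.5,257.2)),('small',(352,194.5),(234.9,309.6))): two(n,s,t)
print('arrow@32',plane('scene',(128.2,181.9),32),plane('side',(302.9,137.5),32))
an=lambda v:np.arctan2(v[1],v[0])
print('r',np.hypot(*(a-k)[:2]),np.hypot(*(p-k)[:2]),'ang load',an(a-k),'pocket',an(p-k))
```

```text
knob [ 561.1 -162.7  119. ] [2. 2.]
arrow [ 425.1 -219.8   32.4] [1.9 1.9]
pocket [ 527.  -230.6   66.9] [5.4 5.4]
wide [595.8 176.1  70.3] [1.1 1.1]
mid [466.9 181.8  60. ] [1.2 1.2]
small [535.8 299.2  55.5] [1.1 1.1]
arrow@32 [ 426.9 -218.7   32. ] [ 423.8 -222.6   32. ]
r 147.50221905647268 76.03661877324282 ang load -2.7435535112141185 pocket -2.035248918484124
```

Add to h.py:
```python
def go(target,ang=None):
    """remaining shift in tool axes to a TCP target; turn (about tool z) to bring tool x to world angle ang"""
    s=r.get_state();T=R.from_quat(s['eef_rot']);x=T.apply([1,0,0]);a=np.arctan2(x[1],x[0])
    print('t',round(s['t'],2),'tcp',s['ee_pos'].round(1),'j',np.round(s['joint_positions'],2),'open',round(s['opening'],1),'xang',round(a,3))
    print('shift',T.inv().apply(np.array(target)-s['ee_pos']).round(1),'turn',None if ang is None else round((a-ang+np.pi)%(2*np.pi)-np.pi,3))
```

```text
(no output)
```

Emit:
shift_gripper --ticks '{"steps": [[85,-29,-27,0,0],[85,-29,-27,0,0],[85,-29,-27,0,0],[85,-29,-27,0,0],[85,-29,-27,0,0]]}' --clamp_n 30

```text
t: 0.6
ee_pos: [256.1, 356.0, 231.1]
eef_rot: [0.142, 0.99, -0.0, -0.0]
force: [0.9, 1.0, 0.4]
opening: 84.8
finger_force: 0.0
```

Emit:
shift_gripper --ticks '{"steps": [[85,-29,-27,0,0],[85,-29,-27,0,0],[85,-29,-27,0,0],[85,-29,-27,0,0],[85,-29,-27,0,0]]}'

```text
t: 1.1
ee_pos: [357.4, 185.7, 231.3]
eef_rot: [0.142, 0.99, 0.0, -0.0]
force: [0.7, 1.2, 0.3]
opening: 84.9
finger_force: 0.0
```

Emit:
shift_gripper --ticks '{"steps": [[85,-29,-27,0,0],[85,-29,-27,0,0],[85,-29,-27,0,0],[85,-29,-27,0,0],[85,-29,-27,0,0]]}'

```text
t: 1.6
ee_pos: [458.6, 15.3, 231.2]
eef_rot: [0.142, 0.99, 0.0, -0.0]
force: [0.4, 0.3, 0.2]
opening: 85.3
finger_force: 0.0
```

Emit:
shift_gripper --ticks '{"steps": [[85,-29,-27,0,0],[85,-29,-27,0,0],[85,-29,-27,0,0],[85,-29,-27,0,0],[85,-29,-27,0,0]]}'

```text
t: 2.1
ee_pos: [559.9, -154.9, 230.9]
eef_rot: [0.142, 0.99, 0.0, -0.0]
force: [0.2, -0.1, 0.9]
opening: 84.9
finger_force: 0.0
```

Emit:
shift_gripper --ticks '{"steps": [[85,0,0,0,0.15],[85,0,0,0,0.15],[85,0,0,0,0.15],[85,0,0,0,0.15],[85,0,0,0,0.15]]}'

```text
t: 2.6
ee_pos: [559.2, -153.3, 230.9]
eef_rot: [0.497, 0.868, -0.0, -0.0]
force: [0.1, -0.2, 0.8]
opening: 84.9
finger_force: 0.0
```

Emit:
shift_gripper --ticks '{"steps": [[85,0,0,0,0.15],[85,0,0,0,0.15],[85,0,0,0,0.15],[85,0,0,0,0.15],[85,0,0,0,0.15]]}'

```text
t: 3.1
ee_pos: [559.2, -153.3, 230.9]
eef_rot: [0.781, 0.625, -0.0, -0.0]
force: [-0.5, 0.3, -0.4]
opening: 85.0
finger_force: 0.0
```

Emit:
shift_gripper --ticks '{"steps": [[85,0,0,0,0.125],[85,0,0,0,0.125],[85,0,0,0,0],[85,0,0,0,0]]}'

```text
t: 3.5
ee_pos: [559.3, -153.3, 231.1]
eef_rot: [0.85, 0.527, -0.0, -0.0]
force: [-0.3, -0.4, -0.4]
opening: 84.8
finger_force: 0.0
```

Run:
```python
from h import *
go([561,-163,190],1.107)
s=r.get_state();im=r.grab_frame('wrist');cv2.imwrite('pics/w1.png',im[:,:,::-1]);
```

```text
t 3.5 tcp [ 559.3 -153.3  231.1] j [-0.35  0.41  1.57  0.    1.16  0.11] open 84.8 xang 1.11
shift [-7.9  5.8 41.1] turn 0.003
```

View pics/w1.png

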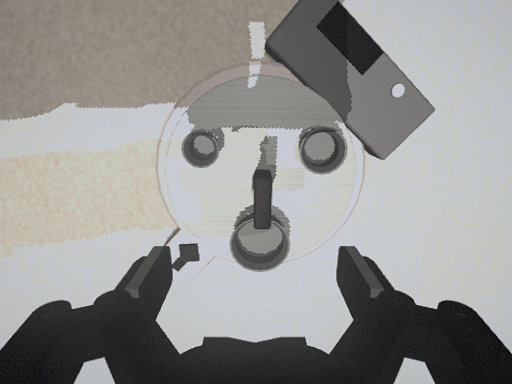

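The wrist view shows the knob bar from (262,170) to (262,228), and the wide pocket's rim centred near (260,239). The arrow is near (186,256), and the other pockets are at (202,148) and (321,149).

Run:
```python
from h import *
np.set_printoptions(precision=1,suppress=True)
s=r.get_state();im=cv2.imread('pics/w1.png')
B=blobs(im.max(2)<60,40);print([b for b in B if b[1][1]<262])
P=lambda uv,z:plane('wrist',uv,z,s)
a=P((186,256),32);p=P((260,239),70);f=P((262,236),45)
k1,k2=P((262,170),134),P((262,218),134)
q1,q2=P((202,148),66),P((321,149),66)
print('arrow',a,'rim',p,'floor',f,'knob ends',k1,k2,(k1+k2)/2,np.linalg.norm(k1-k2),'q',q1,q2)
for z,u in((42,((165,160),(357,160))),): print(P(u[0],z),P(u[1],z))
m=(im.max(2)<60)[165:240,245:280]
for y in range(165,240,5): x=np.where((im.max(2)<60)[y,235:290])[0]+235; print(y,x.min() if len(x) else None,x.max() if len(x) else None)
```

```text
[(array([349.3,  38. ]), [316, 1, 68, 74, 2197]), (array([280.5,  61. ]), [265, 44, 43, 42, 160]), (array([334.2, 153. ]), [328, 141, 10, 22, 64]), (array([369.6, 151. ]), [364, 144, 15, 14, 43]), (array([263.1, 174.6]), [254, 170, 18, 16, 122]), (array([264.6, 221.4]), [254, 209, 17, 20, 60]), (array([255.2, 341.5]), [0, 247, 512, 137, 33666])]
arrow [ 424.7 -219.3   32. ] rim [ 532.2 -222.8   70. ] floor [ 531.1 -231.8   45. ] knob ends [ 575.4 -135.5  134. ] [ 556.2 -175.   134. ] [ 565.8 -155.3  134. ] 43.95780261835985 q [ 523.2 -100.9   66. ] [ 636.2 -158.1   66. ]
[472.1 -95.3  42. ] [ 672.2 -194.6   42. ]
165 None None
170 257 267
175 256 270
180 254 271
185 270 270
190 255 255
195 270 270
200 270 270
205 254 270
210 254 270
215 254 270
220 254 275
225 254 269
230 None None
235 None None
```

Run:
```python
from h import *
np.set_printoptions(precision=2,suppress=True)
s=r.get_state()
P=lambda uv,z:plane('wrist',uv,z,s)
k1,k2=P((262.2,184),134),P((262.2,228.5),134);k=(k1+k2)/2
an=lambda v:np.arctan2(v[1],v[0])
a=P((186,256),32);p=P((260,239),70)
print(k1,k2,k,np.linalg.norm(k1-k2),'pocket r',np.hypot(*(p-k)[:2]),an(p-k),'bar',an(k2-k1),'arrow r',np.hypot(*(a-k)[:2]),an(a-k))
go([*k[:2],97],1.107)
```

```text
[ 570.12 -146.67  134.  ] [ 551.83 -184.36  134.  ] [ 560.97 -165.51  134.  ] 41.89316538688134 pocket r 64.07562998515802 -2.036006244849637 bar -2.022547990352239 arrow r 146.52146683829622 -2.7657427634284093
t 3.55 tcp [ 559.3 -153.3  231.1] j [-0.35  0.41  1.57 -0.    1.16  0.11] open 85.1 xang 1.11
shift [-10.2   6.9 134.1] turn 0.003
```

Emit:
shift_gripper --ticks '{"steps": [[85,-9,6,30,0],[85,0,0,30,0],[85,0,0,30,0],[85,0,0,24,0],[85,0,0,20,0]]}'

```text
t: 4.05
ee_pos: [560.3, -164.0, 95.7]
eef_rot: [0.85, 0.527, -0.0, -0.0]
force: [-1.0, -0.1, -0.8]
opening: 85.2
finger_force: 0.0
```

Emit:
shift_gripper --ticks '{"steps": [[10,0,0,0,0],[10,0,0,0,0],[10,0,0,0,0],[10,0,0,0,0],[10,0,0,0,0]]}' --clamp_n 40

```text
t: 4.55
ee_pos: [561.9, -164.6, 98.6]
eef_rot: [0.851, 0.526, 0.001, 0.001]
force: [1.5, -1.1, 3.6]
opening: 17.2
finger_force: 39.0
```

Emit:
shift_gripper --ticks '{"steps": [[10,0,0,0,0],[10,0,0,0,0],[10,0,0,0,0]]}'

```text
t: 4.85
ee_pos: [561.9, -164.6, 98.6]
eef_rot: [0.851, 0.526, 0.001, 0.001]
force: [1.5, -1.2, 7.4]
opening: 16.7
finger_force: 39.1
```

```bash
python3 -c "
from h import *
go([561,-163.5,97],1.107)"
```

```text
t 4.85 tcp [ 561.9 -164.6   98.6] j [-0.36  0.58  1.67 -0.    0.9   0.1 ] open 16.7 xang 1.107
shift [ 0.6 -1.3  1.5] turn -0.0
```

Emit:
shift_gripper --ticks '{"steps": [[10,0,0,0,0.1],[10,0,0,0,0.1],[10,0,0,0,0.1],[10,0,0,0,0.1],[10,0,0,0,0.1]]}' --clamp_n 40

```text
t: 5.35
ee_pos: [562.1, -164.8, 98.6]
eef_rot: [0.955, 0.297, 0.001, 0.001]
force: [3.4, -2.8, 4.9]
opening: 17.2
finger_force: 39.0
```

Emit:
shift_gripper --ticks '{"steps": [[10,0,0,0,0.1],[10,0,0,0,0.1],[10,0,0,0,0.015],[10,0,0,0,0],[10,0,0,0,0]]}'

```text
t: 5.85
ee_pos: [562.1, -164.9, 98.5]
eef_rot: [0.981, 0.195, 0.002, 0.001]
force: [3.9, -2.5, 5.5]
opening: 17.1
finger_force: 39.0
```

Emit:
shift_gripper --ticks '{"steps": [[85,0,0,0,0],[85,0,0,0,0],[85,0,0,0,0],[85,0,0,-40,0],[85,0,0,-45,0]]}'

```text
t: 6.35
ee_pos: [559.6, -163.6, 181.8]
eef_rot: [0.981, 0.195, -0.002, -0.001]
force: [0.5, -0.1, 0.1]
opening: 85.1
finger_force: 0.0
```

Emit:
shift_gripper --ticks '{"steps": [[85,0,0,-45,0],[85,0,0,0,0],[85,0,0,0,0]]}'

```text
t: 6.65
ee_pos: [560.7, -164.1, 227.7]
eef_rot: [0.981, 0.195, 0.0, 0.0]
force: [-0.8, 0.6, -1.0]
opening: 84.8
finger_force: 0.0
```

Run:
```python
from h import *
go([561,-163.5,231],0.392)
s=r.get_state();im=r.grab_frame('wrist');cv2.imwrite('pics/w2.png',im[:,:,::-1]);
im=cv2.imread('pics/w2.png');print([b for b in blobs(im.max(2)<75,40) if b[1][1]<262])
```

```text
t 6.65 tcp [ 560.7 -164.1  227.7] j [-0.36  0.42  1.57  0.    1.16  0.81] open 84.8 xang 0.392
shift [ 0.5 -0.4 -3.3] turn -0.0
[(array([226.,   9.]), [191, 0, 71, 20, 1345]), (array([199.8,  67.3]), [169, 65, 68, 6, 216]), (array([319.7,  69.7]), [292, 69, 49, 3, 78]), (array([325.7, 145.1]), [304, 123, 32, 35, 206]), (array([188.6, 138.2]), [176, 124, 34, 31, 369]), (array([255.1, 192.1]), [233, 160, 45, 61, 1109]), (array([256.4, 248.5]), [231, 229, 49, 29, 368]), (array([254.3, 340.7]), [0, 246, 512, 138, 34512])]
```

View pics/w2.png

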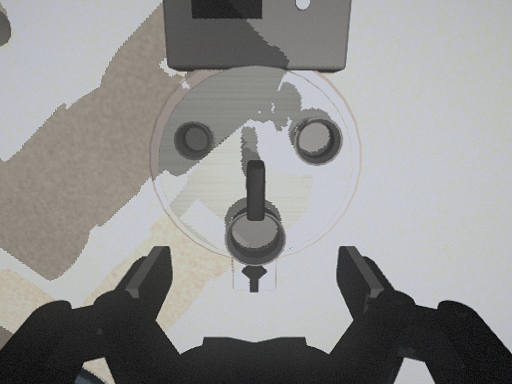

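The wrist view shows the wide pocket centred at (255,233), with the knob column at 256 and the arrow at (254,278). They look aligned, so I'll put numbers on it.

Run:
```python
from h import *
np.set_printoptions(precision=2,suppress=True)
s=r.get_state();im=cv2.imread('pics/w2.png')
w=(im.max(2)<90)[267:296,238:272]; c=[b for b in blobs(w,20)];print(c)
u=np.array(c[0][0])+[238,267]
P=lambda uv,z:plane('wrist',uv,z,s)
m=(im.max(2)<75)
for y in(165,180,195,205,210,215): x=np.where(m[y,240:275])[0]+240;print(y,x.min(),x.max(),end=' ')
print([ (y,np.where(im[y,215:300].max(1)<110)[0][[0,-1]]+215) for y in(225,232,236,240,245)])
an=lambda v:np.arctan2(v[1],v[0])
k=(P((256,170),134)+P((256,219),134))/2;a=P(u,32)
p=P((255,235),70);h=(P((163,67),42)+P((351,67),42))/2
print(k,a,p,h,'arrow',an(a-k),'pocket',an(p-k),np.hypot(*(p-k)[:2]),'housing->arrow',an(a-h))
print(an([425.1-561,-219.8+163.5]))
```

```text
[(array([15.7,  9. ]), [4, 0, 24, 25, 323])]
165 247 263 180 247 264 195 247 263 205 247 264 210 240 269 215 247 274 [(225, array([227, 279])), (232, array([227, 282])), (236, array([227, 283])), (240, array([227, 283])), (245, array([228, 283]))]
[ 561.89 -163.75  134.  ] [ 423.16 -218.56   32.  ] [ 497.7  -189.51   70.  ] [ 664.47 -122.63   42.  ] arrow -2.765300779816825 pocket -2.7598815534009744 69.15999362131363 housing->arrow -2.763192891955086
-2.7488409600224175
```

Pocket and arrow agree within 0.005 rad (0.4 mm) in the same view, so the carousel is set. Next is the jar.

```bash
python3 -c "
from h import *
go([595,175,230],0.378)
s=r.get_state()
q=plane('wrist',(255,265),70,s); print(q,np.hypot(q[0]-561.8,q[1]+164))"
```

```text
t 6.7 tcp [ 560.2 -163.9  226.4] j [-0.36  0.42  1.57 -0.    1.16  0.81] open 84.6 xang 0.392
shift [ 161.5 -299.9   -3.5] turn 0.014
[ 461.53029382 -204.5098021    70.        ] 108.14369164992839
```

Emit:
shift_gripper --ticks '{"steps": [[85,20,-37,0,0.014],[85,20,-37,0,0],[85,20,-37,0,0],[85,20,-37,0,0],[85,20,-37,0,0]]}'

```text
t: 7.2
ee_pos: [584.0, 46.5, 225.3]
eef_rot: [0.982, 0.188, -0.002, -0.0]
force: [0.3, -0.2, -0.7]
opening: 85.4
finger_force: 0.0
```

Emit:
shift_gripper --ticks '{"steps": [[85,20,-37,0,0],[85,20,-37,0,0],[85,20,-37,0,0],[85,0,0,0,0],[85,0,0,0,0]]}'

```text
t: 7.7
ee_pos: [598.9, 170.6, 225.2]
eef_rot: [0.982, 0.189, -0.002, 0.0]
force: [0.1, -0.7, 0.1]
opening: 85.1
finger_force: 0.0
```

Run:
```python
from h import *
s=r.get_state();im=r.grab_frame('wrist');cv2.imwrite('pics/w3.png',im[:,:,::-1])
I=im.astype(int)
for c,b in blobs((I[:,:,0]>90)&(I[:,:,0]>2.2*I[:,:,1]),30):
    x,y,w,h,A=b; print(c,b)
    L,Rr=plane('wrist',(x,y+h/2),70,s),plane('wrist',(x+w,y+h/2),70,s)
    bt=plane('wrist',(x+w/2,y+h),70,s); print(L,Rr,(L+Rr)/2,np.linalg.norm(L-Rr),bt)
    go([*((L+Rr)/2)[:2],28])
```

```text
[259.1 180.2] [249, 165, 17, 30, 227]
[593.87213042 175.69223896  70.        ] [600.58604278 158.88342837  70.        ] [597.2290866  167.28783366  70.        ] 18.100075491338625 [581.6054574  160.98762114  70.        ]
t 7.75 tcp [599.1 169.7 225.7] j [ 0.2   0.49  1.46 -0.    1.2   1.39] open 85.0 xang 0.378
shift [ -2.    1.6 197.7] turn None
[126.3 182.2] [119, 174, 16, 18, 223]
[539.01919353 304.19776298  70.        ] [545.43775776 288.09723714  70.        ] [542.22847564 296.14750006  70.        ] 17.3327695161312 [532.2821474  293.66763493  70.        ]
t 7.75 tcp [599.1 169.7 225.7] j [ 0.2   0.49  1.46 -0.    1.2   1.39] open 85.0 xang 0.378
shift [  -5.6 -138.4  197.7] turn None
```

View pics/w3.png

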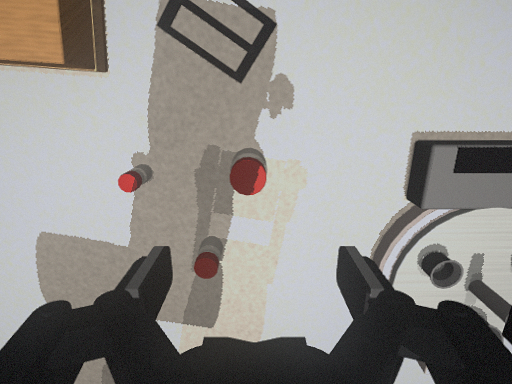

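The wrist view shows the wide jar's cap as a circle over x 230–266, y 157–195, so its centre is (248,176). The other two jars are at (128,182) and (206,264).

Run:
```python
from h import *
s=r.get_state();I=cv2.imread('pics/w3.png').astype(int)
M=((I[:,:,2]>50)&(I[:,:,2]>2*I[:,:,1])).astype(np.uint8)[140:210,215:285]
c=max(cv2.findContours(M,0,1)[0],key=cv2.contourArea);(x,y),rad=cv2.minEnclosingCircle(c);print(x+215,y+140,rad,cv2.contourArea(c))
u=np.array([x+215,y+140]);p=plane('wrist',u,70,s);q=plane('wrist',u+[rad,0],70,s);print(p,2*np.linalg.norm(p-q));go([p[0],p[1],28])
```

```text
247.7840919494629 176.56818008422852 17.97435760498047 903.0
[597.10862405 177.35270921  70.        ] 38.18699332079644
t 7.75 tcp [599.1 169.7 225.7] j [ 0.2   0.49  1.46 -0.    1.2   1.39] open 85.0 xang 0.378
shift [  1.6  -7.8 197.7] turn None
```

Emit:
shift_gripper --ticks '{"steps": [[85,1.2,-7.6,40,0],[85,0,0,40,0],[85,0,0,40,0],[85,0,0,40,0],[85,0,0,36,0]]}' --clamp_n 30

```text
t: 8.25
ee_pos: [597.3, 175.9, 29.0]
eef_rot: [0.982, 0.187, -0.001, 0.0]
force: [0.7, -0.3, -0.3]
opening: 84.9
finger_force: 0.0
```

Emit:
shift_gripper --ticks '{"steps": [[85,0,0,0,0],[85,0,0,0,0]]}'

```text
t: 8.45
ee_pos: [598.1, 176.7, 31.7]
eef_rot: [0.982, 0.187, -0.0, 0.0]
force: [-0.0, 0.6, 0.0]
opening: 85.1
finger_force: 0.0
```

```bash
python3 -c "
from h import *
go([596.8,177,28],0.378)"
```

```text
t 8.45 tcp [598.1 176.7  31.7] j [ 0.21  0.73  1.58 -0.    0.83  1.41] open 85.1 xang 0.377
shift [-1.1 -0.8  3.7] turn -0.001
```

Emit:
shift_gripper --ticks '{"steps": [[85,-1,-0.8,2,0],[20,0,0,0,0],[20,0,0,0,0],[20,0,0,0,0],[20,0,0,0,0]]}' --clamp_n 30

```text
t: 8.95
ee_pos: [597.2, 178.1, 30.4]
eef_rot: [0.982, 0.188, 0.001, -0.0]
force: [-2.5, -1.4, 7.5]
opening: 42.0
finger_force: 29.8
```

Emit:
shift_gripper --ticks '{"steps": [[20,0,0,0,0],[20,0,0,0,0]]}'

```text
t: 9.15
ee_pos: [597.2, 178.1, 30.4]
eef_rot: [0.982, 0.188, 0.001, -0.0]
force: [-2.6, -0.0, 7.1]
opening: 42.4
finger_force: 29.8
```

```bash
python3 -c "
from h import *
go([492.1,-191.7,185],0.378)"
```

```text
t 9.15 tcp [597.2 178.1  30.4] j [ 0.22  0.73  1.58 -0.    0.83  1.41] open 42.4 xang 0.378
shift [-234.   305.  -154.8] turn -0.0
```

Emit:
shift_gripper --ticks '{"steps": [[20,0,0,-20,0],[20,0,0,-35,0],[20,0,0,-40,0],[20,0,0,-40,0],[20,0,0,-20,0]]}' --clamp_n 30

```text
t: 9.65
ee_pos: [597.8, 178.3, 188.3]
eef_rot: [0.982, 0.188, 0.002, -0.0]
force: [1.0, -0.2, -1.0]
opening: 41.8
finger_force: 31.1
```

Emit:
shift_gripper --ticks '{"steps": [[20,-20,26,0,0],[20,-25,33,0,0],[20,-25,33,0,0],[20,-25,33,0,0],[20,-25,33,0,0]]}'

```text
t: 10.15
ee_pos: [542.8, -14.5, 184.6]
eef_rot: [0.982, 0.188, 0.0, 0.0]
force: [1.0, 0.1, -1.3]
opening: 42.1
finger_force: 31.1
```

Emit:
shift_gripper --ticks '{"steps": [[20,-25,33,0,0],[20,-25,33,0,0],[20,-25,33,0,0],[20,-20,26,0,0],[20,-10,12,0,0]]}'

```text
t: 10.65
ee_pos: [495.7, -181.3, 184.6]
eef_rot: [0.982, 0.187, 0.0, 0.0]
force: [1.7, -0.2, -0.6]
opening: 41.9
finger_force: 31.1
```

Emit:
shift_gripper --ticks '{"steps": [[20,0,0,0,0],[20,0,0,0,0]]}'

```text
t: 10.85
ee_pos: [496.6, -178.6, 184.3]
eef_rot: [0.982, 0.188, 0.0, -0.0]
force: [0.3, 0.9, -0.8]
opening: 41.9
finger_force: 31.1
```

Run:
```python
from h import *
go([492.1,-191.7,120],0.378)
im=r.grab_frame('side');im2=r.grab_frame('scene')
v=np.hstack([cv2.resize(im2[130:290,60:220],(400,400),interpolation=3),cv2.resize(im[60:220,190:350],(400,400),interpolation=3)])
cv2.imwrite('pics/s4.png',v[:,:,::-1])
```

```text
t 10.85 tcp [ 496.6 -178.6  184.3] j [-0.43  0.37  1.76  0.    1.02  0.76] open 41.9 xang 0.378
shift [-9.  10.5 64.3] turn -0.0
```

View pics/s4.png

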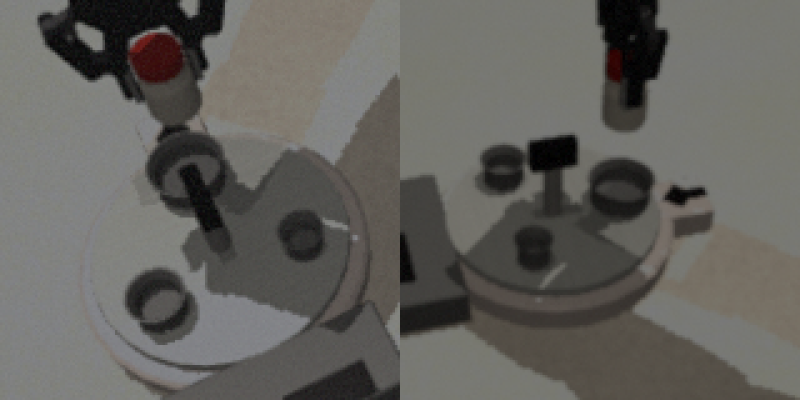

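Both crops show the jar held upright. The pocket's rim is at scene (134,198) and side (279,133), in line with the arrow.

```bash
python3 -c "
from h import *
x=tri([ray('scene',(134,198)),ray('side',(278.8,132.8))]);print(x,plane('scene',(134,198),70),plane('side',(278.8,132.8),70))"
```

```text
(array([ 492.11307605, -195.52167793,   60.847867  ]), [np.float64(3.1902475687436427), np.float64(3.190247568743616)]) [ 501.78293043 -190.75985341   70.        ] [ 489.93011001 -188.40204692   70.        ]
```

Emit:
shift_gripper --ticks '{"steps": [[20,-9,10.5,10,0],[20,0,0,20,0],[20,0,0,20,0],[20,0,0,0,0],[20,0,0,0,0]]}'

```text
t: 11.45
ee_pos: [491.9, -192.3, 134.2]
eef_rot: [0.982, 0.188, -0.0, -0.0]
force: [0.6, 0.3, -0.6]
opening: 41.6
finger_force: 31.1
```

Run:
```python
from h import *
go([492.1,-191.7,76],0.378)
im=r.grab_frame('side');im2=r.grab_frame('scene')
v=np.hstack([cv2.resize(im2[150:250,80:180],(400,400),interpolation=3),cv2.resize(im[80:180,230:330],(400,400),interpolation=3)])
cv2.imwrite('pics/s5.png',v[:,:,::-1])
```

```text
t 11.45 tcp [ 491.9 -192.3  134.2] j [-0.46  0.44  1.8  -0.    0.91  0.73] open 41.6 xang 0.378
shift [ 0.4 -0.4 58.2] turn 0.0
```

View pics/s5.png

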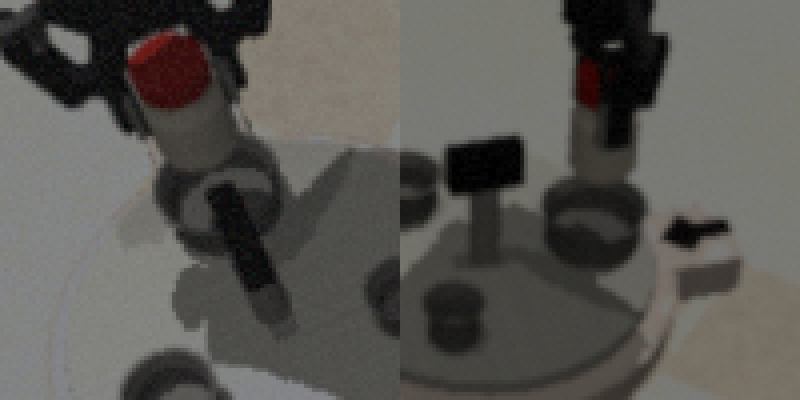

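```bash
python3 -c "
from h import *
np.set_printoptions(precision=1,suppress=True)
def proj(n,p):
    c=r.get_calibration(n);K=np.array([[c['fx'],0,c['cx']],[0,c['fy'],c['cy']],[0,0,1]])
    q=R.from_quat(c['attitude']).inv().apply(np.array(p)-c['position'])*[1,-1,-1]
    return cv2.projectPoints(q[None],np.zeros(3),np.zeros(3),K,c['dist'])[0][:,0]
def ring(n,c,rad,z,off):
    t=np.linspace(0,6.283,60);u=np.array([proj(n,[c[0]+rad*np.cos(a),c[1]+rad*np.sin(a),z])[0] for a in t]);u=(u-off)*4
    return u.min(0),u.max(0)
for n,off in(('scene',[80,150]),('side',[230,80])):
    print(n,'rim',ring(n,(492.1,-191.7),36,70,off),'jarbottom',ring(n,(492,-192),22,104,off))
    print(' knob',(proj(n,[561.8,-164,134])[0]-off)*4)
"
```

```text
scene rim (array([150.9, 125.5]), array([279.8, 232.6])) jarbottom (array([158.7, 109.8]), array([240.1, 176.3]))
 knob [230.9 216.6]
side rim (array([137.3, 172.9]), array([247.3, 244.3])) jarbottom (array([161.2, 144.7]), array([230.2, 188.1]))
 knob [ 82.2 146.6]
```

The predicted outlines match the picture within about 2 mm, against 7 mm of clearance, so I'm lowering.

Emit:
shift_gripper --ticks '{"steps": [[20,0,0,15,0],[20,0,0,15,0],[20,0,0,12,0],[20,0,0,8,0],[20,0,0,0,0]]}'

```text
t: 12.05
ee_pos: [491.7, -192.2, 83.7]
eef_rot: [0.982, 0.188, -0.0, -0.0]
force: [-0.4, -0.6, -1.0]
opening: 42.4
finger_force: 31.1
```

Emit:
shift_gripper --ticks '{"steps": [[20,0,0,2,0],[20,0,0,0,0],[20,0,0,0,0]]}'

```text
t: 12.35
ee_pos: [492.2, -192.4, 82.7]
eef_rot: [0.982, 0.188, 0.0, 0.0]
force: [0.1, 0.4, 0.0]
opening: 42.2
finger_force: 31.1
```

```bash
python3 -c "
from h import *
go([492.1,-191.7,75.4],0.378)"
```

```text
t 12.35 tcp [ 492.2 -192.4   82.7] j [-0.46  0.52  1.83 -0.    0.8   0.73] open 42.2 xang 0.378
shift [ 0.1 -0.7  7.3] turn -0.0
```

Emit:
shift_gripper --ticks '{"steps": [[20,0,0,2,0],[20,0,0,2,0],[20,0,0,1.5,0],[20,0,0,0,0],[20,0,0,0,0]]}'

```text
t: 12.85
ee_pos: [492.0, -192.3, 76.8]
eef_rot: [0.982, 0.188, -0.0, -0.0]
force: [-0.3, 0.3, -1.1]
opening: 42.1
finger_force: 31.1
```

Emit:
shift_gripper --ticks '{"steps": [[20,0,0,1,0],[20,0,0,0,0],[20,0,0,0,0]]}'

```text
t: 13.15
ee_pos: [492.0, -192.3, 75.8]
eef_rot: [0.982, 0.188, 0.0, 0.0]
force: [-0.2, -0.9, -0.4]
opening: 41.7
finger_force: 31.1
```

Emit:
shift_gripper --ticks '{"steps": [[20,0,0,1,0],[20,0,0,0,0],[20,0,0,0,0]]}'

```text
t: 13.45
ee_pos: [492.2, -192.5, 75.4]
eef_rot: [0.982, 0.188, 0.0, 0.0]
force: [-2.8, -0.0, 6.2]
opening: 41.9
finger_force: 31.8
```

Floor contact came at the predicted height, with 6 N. Releasing.

Emit:
shift_gripper --ticks '{"steps": [[48,0,0,0,0],[55,0,0,0,0],[65,0,0,0,0],[75,0,0,0,0],[75,0,0,0,0]]}'

```text
t: 13.95
ee_pos: [492.0, -192.3, 74.7]
eef_rot: [0.982, 0.188, -0.0, -0.0]
force: [-0.3, -0.6, 0.1]
opening: 74.5
finger_force: 0.0
```

Emit:
shift_gripper --ticks '{"steps": [[75,0,0,-10,0],[75,0,0,-30,0],[75,0,0,-40,0],[75,0,0,-40,0],[75,0,0,-30,0]]}'

```text
t: 14.45
ee_pos: [492.3, -192.4, 228.1]
eef_rot: [0.982, 0.188, 0.001, 0.001]
force: [0.9, 0.2, -0.1]
opening: 75.0
finger_force: 0.0
```

Emit:
shift_gripper --ticks '{"steps": [[75,0,0,0,0],[75,0,0,0,0],[75,0,0,0,0]]}'

```text
t: 14.75
ee_pos: [491.4, -192.0, 223.9]
eef_rot: [0.982, 0.188, -0.001, -0.0]
force: [0.3, 0.6, -0.3]
opening: 75.4
finger_force: 0.0
```

Run:
```python
from h import *
go([492,-192,76])
a,b,c=[r.grab_frame(n) for n in('wrist','side','scene')]
v=np.hstack([cv2.resize(a[60:340,100:400],(400,400)),cv2.resize(b[80:180,215:315],(400,400),interpolation=3)])
cv2.imwrite('pics/f.png',v[:,:,::-1])
```

```text
t 14.75 tcp [ 491.4 -192.   223.9] j [-0.46  0.32  1.72 -0.    1.11  0.73] open 75.4 xang 0.378
shift [  0.7   0.3 147.9] turn None
```

View pics/f.png

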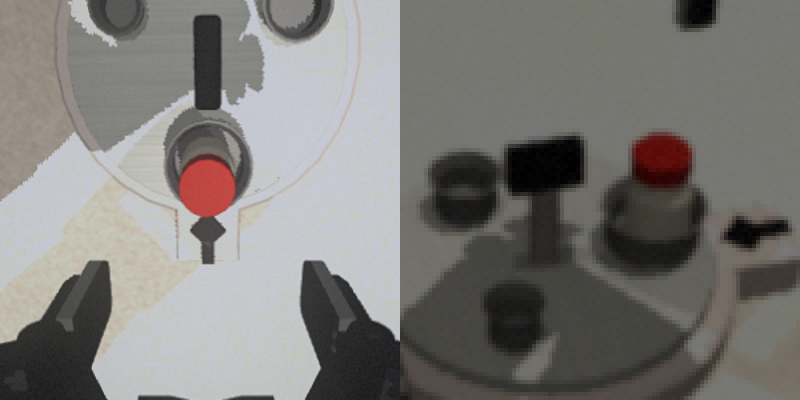

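The wrist crop shows knob, pocket, jar cap and arrow all in line at columns 207–208. Both crops show the jar standing upright on the pocket floor, with the gripper well clear.

```bash
python3 -c "
from workcell import r
print(r.finish_job())"
```

```text
the job is handed in; nothing more can be done
None
```

I turned the carousel until its widest pocket was at the loading point, measured within about 0.4 mm of the arrow line, then set the wide jar upright on that pocket's floor, let go, and handed the job in at about 15 s of the 50 s allowed; no verdict was returned.

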